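# Charge the milling jar and put the media cases in a column

## Robot

A 6-joint arm with a two-finger parallel gripper is mounted at the origin on the work surface; the furniture and walls round the work are solid. World frame = base frame: x ahead of the robot, y to its left, z up, the work surface at z = 0. Lengths are in mm, angles in rad, forces in N, time in s.
With the tool pointing down it reaches from about 275 to 750 mm from the base axis. Payload 10.2 kg.
Tool frame: the origin (TCP) lies where the fingers leave the gripper's body, on its centre line; the fingertips stand 73 mm ahead of it and the grasp point (between the pads) lies 54 mm ahead of it; z points along the fingers, y is the line along which they close (so a half turn about z gives the same grasp; the last joint's range is limited). The gripper opens to 85 mm and grips with 20 to 120 N. Pads are 22 mm wide; open, the fingers measure 114 mm over their backs; the gripper's body (76 mm by 85 mm) begins 54 mm behind the grasp point. The pads swing forward as they close: fully open they stand 13 mm farther back than shut.
Start: joints at [0.927, 0.313, 1.498, -0, 1.331, -0.223], TCP at [214.471, 479.201, 303.894] pointing down, gripper open.
Joint ranges: [-2.94, 2.94], [-0.97, 2.17], [0.19, 2.56], [-1.23, 4.37], [0.02, 3.11], [-2.88, 2.88]. Speed limits (rad/s): [2.39, 2.39, 3.01, 3.14, 3.14, 3.14].

## Interface

Orientations are given as a unit quaternion [w, x, y, z].
In Python, from rig import ctrl gives the robot as it stands.
- The arm moves only by the shell command python3 -m creep 'ROWS' [OPENING] [FORCE]. ROWS is JSON, a list that holds one entry, the list of rows, each a list of 6 numbers: the shift along the world's x, y, z in units of 25 mm (1.0 is 25 mm), then the turn, a rotation vector about the world's x, y, z in units of 5 degrees (1.0 is 5 degrees). In form: [[[x, y, z, ax, ay, az], ...]]. A call has 1 to 20 rows; each row is the pose to reach, as a shift and turn from the pose commanded when the call began; what a row does not reach only later rows make up. A row lasts 1/12 s, in which the tool goes at most 41.7 mm and 7.16 degrees, less where a joint would pass 70% of its speed; a pose out of reach is approached as far as the arm can. A call with a gripper value outside its range is refused whole. OPENING is the finger opening in mm, from 0 to 85.4, set as the call begins (- or left out, the last holds). The fingers move at their own pace and stop on an object; FORCE is the grip in N (left out, the last holds). Time passes only in rows, so rows that repeat a pose let the fingers close. It gives the time, the measured TCP pose, the force, the opening and the grip force at its end, in the units of the state.
- ctrl.sense(): the state, without advancing time (a new reading comes with each control period).
- ctrl.capture(name): name is "side" or "top"; returns a dict with "image" (420x560x3 uint8, red, green, blue), "fx", "fy", "cx", "cy" (pixels), "k1" (the pictures are not rectified: a ray, as slopes to the right and down, at radius r is drawn at 1 + k1 r^2 times it, then the intrinsics apply), "R" (3x3) and "t" (3): a world point X has camera coordinates R X + t. Camera axes: x right, y down, z forward; pixel columns grow to the right and rows downward; lengths in mm; the calibration is good to about 2 mm. A picture is of the moment at which its call begins. There is no depth.
- ctrl.finish_job(): hands the job in; it is judged then, once.
The state is a dict: "time_s": time; "joints": joint angles; "dq": joint speeds; "tau": joint torques, N m; "eef_pos": TCP position; "ee_rot": TCP orientation; "force": force on the tool from outside, world axes, zero at the start; "wrist_torque": the same for the moment, N m; "grip_width": opening from 0.0 (shut) to 1.0 (fully open); "grip_force": force on a finger pad.
Only numpy, scipy, OpenCV 4.12 (cv2) and the standard library are available. Lean on these libraries where they do the work, as an engineer would, in place of code of your own. Each camera call takes 0.05 s, during which the arm holds its last target. There are 200 camera calls.

## Task

Get the milling corner ready: stack every blue case that is there squarely on the grey case fixed to the bench, in any order, all in one straight column with long sides in line. Then take the beaker and pour all the grinding balls out of it into the steel jar, stand the empty beaker upright on its cork mat again, and only then close the jar with its lid, seated flat. Do not push the tape or the marker about.

Things in the scene. Friction and masses are not known exactly. Their poses are not given: they have to be found in the camera images.
- base_case: grey closed case, 100 x 56 x 40 mm, screwed to the bench: the foot of the column. Origin at the centre of its underside; x along its 100 mm length, y along its 56 mm width, z up
- jar: open round steel milling jar, loose, 104 mm across outside, 96 mm inside, 75 mm high, floor 5 mm thick, 0.7 kg. Origin at the centre of its underside, z up
- lid: round dark lid, 0.25 kg, on the bench knob up: a rubber plug 84 mm across, 6 mm deep; on it a disc 108 mm across, 6 mm thick; on that a black knob 26 mm across, its top 42 mm above the origin. Origin at the centre of the underside of the plug, z up. Seated, the plug is inside the jar (6 mm play all round), the disc on the rim, the origin 69 mm above the jar's
- lid_knob (a point): point on the axis of the lid's knob, 30 mm above the lid's origin
- mat: round cork mat fixed to the bench, 90 mm across, 6 mm thick. Origin at the centre of its underside. (Room for the arm: to the right of the bench a rack shelf overhangs from y = -0.365 m on, its underside 0.425 m above the bench; keep the wrist and forearm clear of it. Closed boxes and bottles stand along the back edge and the right side.)
- beaker: clear beaker, about 53 mm across at the rim and 46 mm at the foot, 68 mm high, glass floor 2 mm, 0.08 kg, standing on the cork mat with 4 to 6 balls in it. Origin at the centre of its underside; z towards its open mouth
- tape: bystander: roll of tape lying flat, 98 mm across, 25 mm high; origin at the centre of its underside
- marker: bystander: red and white marker pen lying on the bench, 135 mm long; origin at the centre of its underside
- case_a: loose blue closed case, 100 x 56 x 40 mm, about 0.15 to 0.31 kg, flat top and bottom; origin at the centre of its underside, x along its length, y along its width, z up. Two or three of the three blue cases are present
- case_b: loose blue closed case, 100 x 56 x 40 mm, about 0.15 to 0.31 kg, flat top and bottom; origin at the centre of its underside, x along its length, y along its width, z up. Two or three of the three blue cases are present
- case_c: loose blue closed case, 100 x 56 x 40 mm, about 0.15 to 0.31 kg, flat top and bottom; origin at the centre of its underside, x along its length, y along its width, z up. Two or three of the three blue cases are present
- ball_0_center (a point): centre of a white ceramic grinding ball, 16 mm across, 15 g, at first in the beaker. 4 to 6 of the six are present
- ball_1_center (a point): centre of a white ceramic grinding ball, 16 mm across, 15 g, at first in the beaker. 4 to 6 of the six are present
- ball_2_center (a point): centre of a white ceramic grinding ball, 16 mm across, 15 g, at first in the beaker. 4 to 6 of the six are present
- ball_3_center (a point): centre of a white ceramic grinding ball, 16 mm across, 15 g, at first in the beaker. 4 to 6 of the six are present
- ball_4_center (a point): centre of a white ceramic grinding ball, 16 mm across, 15 g, at first in the beaker. 4 to 6 of the six are present
- ball_5_center (a point): centre of a white ceramic grinding ball, 16 mm across, 15 g, at first in the beaker. 4 to 6 of the six are present
Not all that is in view belongs to the job. Leave any green look-alike of the case_a alone.

How it is judged:
By the outcome, as a careful person would: the job done as asked, in the order asked, and still so for the second after the job is handed in, with the robot touching nothing.
Of case_a, case_b, case_c only 2 to 3 are there at a start; the rules pass over those that are not, and their reading is None.
Of ball_3, ball_4, ball_5 only 1 to 3 are there at a start; the rules pass over those that are not, and their reading is None.
At some moment in a run one of jar, lid may be knocked a few centimetres aside while the robot is not near it.
It also fails if it takes over 208 s, if anything falls off the work surface, if the arm or the gripper's body presses on something with over 40 N, if the wrist force passes 120 N, or if a joint passes its speed limit or range.

## Working session

There is one attempt and no reset: what is moved stays moved. The work goes in short steps, Python scripts to look and compute and a shell command to move; the robot and the scene stay as the last step left them, time stands still between calls to the robot, and variables do not carry over. Pictures are saved under pics/ and viewed, at most 14 in all, crops included, and the job is handed in when it is done.

```bash
ls; mkdir -p pics; cat > h.py <<'E'
import numpy as np, cv2
from rig import ctrl
def cap(n,f=None):
    c=ctrl.capture(n)
    if f: cv2.imwrite('pics/'+f,cv2.cvtColor(np.asarray(c['image']),cv2.COLOR_RGB2BGR))
    return c
def ray(c,u,v):
    x=np.array([(u-c['cx'])/c['fx'],(v-c['cy'])/c['fy']]); p=x.copy()
    for _ in range(20): p=x/(1+c['k1']*(p@p))
    R=np.array(c['R']);t=np.array(c['t'])
    return -R.T@t, R.T@np.array([p[0],p[1],1])
def onz(c,u,v,z):
    o,d=ray(c,u,v); return o+d*(z-o[2])/d[2]
def proj(c,X):
    q=np.array(c['R'])@np.array(X,float)+np.array(c['t']); p=q[:2]/q[2]; p=p*(1+c['k1']*(p@p))
    return p[0]*c['fx']+c['cx'],p[1]*c['fy']+c['cy']
E
python3 - <<'E'
from h import *
for n in('top','side'):
    c=cap(n,n+'0.png'); print(n,c['fx'],c['fy'],c['cx'],c['cy'],c['k1'],'cam',-np.array(c['R']).T@c['t'],np.round(c['R'],2).tolist())
print(ctrl.sense())
E
```

```text
pics
top 420.71046110747824 420.71046110747824 277.8460003372611 206.11448675104722 -0.02292956700865803 cam [ 423.7065931    66.20162891 1067.47339892] [[-0.01, -1.0, -0.0], [-1.0, 0.01, -0.07], [0.07, 0.0, -1.0]]
side 388.01099943166224 388.01099943166224 280.0096662594735 207.21214038275502 -0.058832560993527044 cam [1234.74989947   81.66790949  472.57077436] [[0.01, 1.0, -0.0], [0.51, -0.01, -0.86], [-0.86, 0.01, -0.51]]
{'time_s': 0.1, 'joints': array([ 9.26564452e-01,  3.13387242e-01,  1.49836984e+00,  8.29069196e-06,
        1.33100964e+00, -2.23439742e-01]), 'dq': array([ 0.00101977,  0.00028518, -0.00092156,  0.00050283,  0.0022072 ,
       -0.00112205]), 'tau': array([ 1.79613609e-03, -4.12892783e+01, -2.60140353e+01, -1.27554490e-04,
        2.95489044e-03,  3.04519801e-05]), 'eef_pos': array([214.38887667, 479.06422609, 303.39245282]), 'ee_rot': array([-2.50414913e-04,  2.08848178e-01,  9.77947899e-01, -5.30957565e-04]), 'force': array([-0.19658848, -0.40254361, -0.49873387]), 'wrist_torque': array([-0.04773569,  0.01133166, -0.02802493]), 'grip_force': 0.0, 'grip_width': 1.00099435659026}
```

View pics/top0.png

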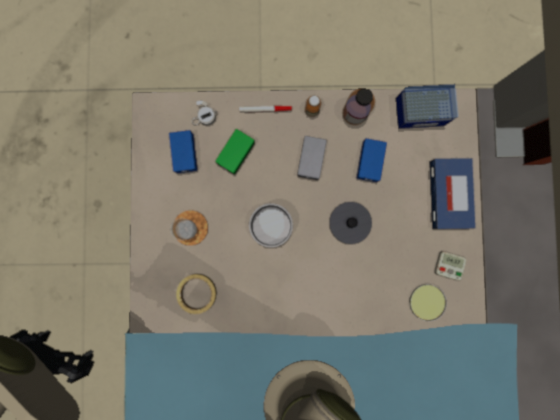

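View pics/side0.png

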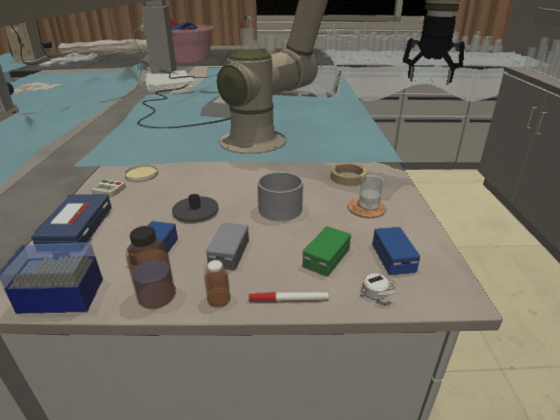

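The top view shows blue cases at (183,152) and (372,160), a green look-alike at (235,152) and the grey base at (312,158). The lid is at (350,223), the jar at (271,226), the beaker and mat at (190,228), the tape at (197,293) and the marker at (265,108). The dark-blue boxes at (426,107) and (453,194) are the wrong size and are closed boxes or racks, so not cases. I'll enlarge to confirm.

```bash
python3 - <<'E'
from h import *
c=cap('top'); im=np.asarray(c['image']); s=cap('side')
a=cv2.cvtColor(im,cv2.COLOR_RGB2BGR)[90:260,150:410]
cv2.imwrite('pics/crop1.png',cv2.resize(a,None,fx=3,fy=3,interpolation=cv2.INTER_CUBIC))
hsv=cv2.cvtColor(im,cv2.COLOR_RGB2HSV)
def rep(name,m,z):
    cs,_=cv2.findContours(m.astype(np.uint8),cv2.RETR_EXTERNAL,cv2.CHAIN_APPROX_NONE)
    for k in cs:
        if cv2.contourArea(k)<250: continue
        P=np.array([onz(c,*p[0],z)[:2] for p in k],np.float32)
        print(name,[np.round(x,1).tolist() if not np.isscalar(x) else round(x,1) for x in cv2.minAreaRect(P)],cv2.boundingRect(k),np.round(cv2.minEnclosingCircle(P)[0]))
H,S,V=[hsv[...,i].astype(int) for i in range(3)]
rep('blue',(H>100)&(H<125)&(S>150)&(V>60),40)
rep('green',(H>45)&(H<80)&(S>130),40)
for p in[(312,150),(305,172),(372,150),(350,215),(340,235),(271,226),(253,226),(176,228),(197,277)]: print(p,hsv[p[1],p[0]])
E
```

```text
blue [[604.6, -161.5], [54.3, 98.8], 79.0] (358, 140, 28, 41) [ 603. -164.]
blue [[631.8, 305.3], [99.1, 54.0], 6.5] (170, 131, 26, 41) [633. 305.]
green [[630.4, 175.2], [56.5, 97.5], 57.6] (216, 130, 38, 43) [631. 176.]
(312, 150) [130   6 125]
(305, 172) [120   6 130]
(372, 150) [107 193 127]
(350, 215) [120  11  69]
(340, 235) [120  14  73]
(271, 226) [ 90   3 163]
(253, 226) [ 10   6 122]
(176, 228) [ 17  56 123]
(197, 277) [ 20 109 143]
```

View pics/crop1.png

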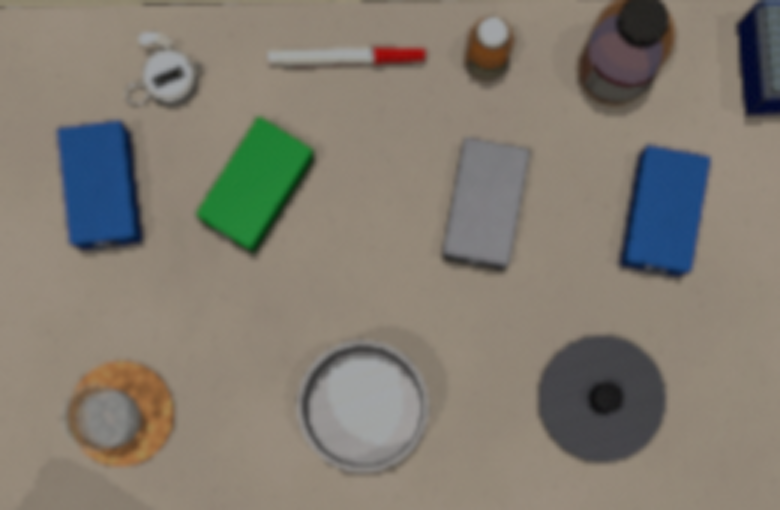

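The crop confirms two blue cases (100,185) and (667,210), the green look-alike (257,183) and the grey base (487,203). Next I'll measure the top faces and the round things.

```bash
cat >> h.py <<'E'
def meas(c,m,z,name,amin=250,roi=None,show=True):
    m=m.astype(np.uint8)
    if roi: q=np.zeros_like(m); q[roi[1]:roi[3],roi[0]:roi[2]]=1; m=m*q
    cs,_=cv2.findContours(m,cv2.RETR_EXTERNAL,cv2.CHAIN_APPROX_NONE); out=[]
    for k in cs:
        if cv2.contourArea(k)<amin: continue
        P=np.array([onz(c,*p[0],z)[:2] for p in k],np.float32)
        (x,y),(w,h),a=cv2.minAreaRect(P)
        ang=a if w>h else a-90   # long-axis angle from x, deg
        mo=cv2.moments(P); ce=(mo['m10']/mo['m00'],mo['m01']/mo['m00'])
        e=cv2.fitEllipse(P)
        print(name,'rect',np.round([x,y,w,h,ang],1),'cent',np.round(ce,1),'ell',np.round(e[0]+e[1],1))
def hsv(c):
    h=cv2.cvtColor(np.asarray(c['image']),cv2.COLOR_RGB2HSV).astype(int); return h[...,0],h[...,1],h[...,2]
E
python3 - <<'E'
from h import *
c=cap('top'); H,S,V=hsv(c)
meas(c,(H>100)&(H<125)&(S>150)&(V>100),40,'blue')
meas(c,(S<22)&(V>105),40,'base',roi=(290,130,335,185))
meas(c,(S<22),40,'base2',roi=(290,130,335,185))
meas(c,(V<90)&(S<40),12,'lid',roi=(320,190,385,255))
meas(c,(V<42),42,'knob',amin=30,roi=(320,190,385,255))
meas(c,(S<24),75,'jar',roi=(240,195,300,255))
meas(c,(S>110)&(H<15),6,'mat',roi=(160,200,215,250))
meas(c,(H>15)&(H<30)&(S>85),25,'tape',roi=(165,265,225,325))
for p in [(312,140),(312,175),(330,160),(350,205),(352,223),(190,240),(200,225),(186,230)]: print(p,H[p[1],p[0]],S[p[1],p[0]],V[p[1],p[0]])
s=cap('side'); im=cv2.cvtColor(np.asarray(s['image']),cv2.COLOR_RGB2BGR)
a=im[150:290,130:430]; b=cv2.cvtColor(np.asarray(c['image']),cv2.COLOR_RGB2BGR)[200:255,160:300]
cv2.imwrite('pics/crop2.png',np.vstack([cv2.resize(a[:100,100:],(800,400),interpolation=cv2.INTER_CUBIC),cv2.resize(b[:,:],(800,200))[:200]]))
E
```

```text
blue rect [ 606.3 -163.3   51.4   94.8  -11. ] cent [ 606.2 -163.4] ell [ 606.3 -163.5   56.1  113.7]
blue rect [633.8 307.   94.8  50.9   6.7] cent [633.8 307. ] ell [633.6 307.   55.4 114.3]
base rect [615.3 -14.6  55.2  97.1 -11.6] cent [615.2 -14.6] ell [615.  -14.6  60.3 115.5]
base2 rect [612.9 -14.1  55.2 102.  -11.6] cent [613.  -14.1] ell [613.2 -14.1  60.  120.7]
lid rect [ 451.8 -111.1  103.   102.8   89.3] cent [ 451.8 -110.1] ell [ 451.8 -110.1  102.2  103.1]
knob rect [ 450.8 -107.4   24.5   21.9   89.3] cent [ 451.5 -107.9] ell [ 451.5 -107.9   23.    25.9]
jar rect [446.3  88.1 101.4  99.   89.3] cent [446.4  88. ] ell [446.4  88.  100.8 101.1]
tape rect [ 2.813e+02  2.740e+02  9.360e+01  9.500e+01 -1.000e-01] cent [281.1 274.2] ell [281.1 274.2  93.5  96.2]
(312, 140) 120 4 125
(312, 175) 130 6 125
(330, 160) 18 47 145
(350, 205) 120 11 72
(352, 223) 150 9 30
(190, 240) 14 152 111
(200, 225) 14 150 151
(186, 230) 13 13 137
```

View pics/crop2.png

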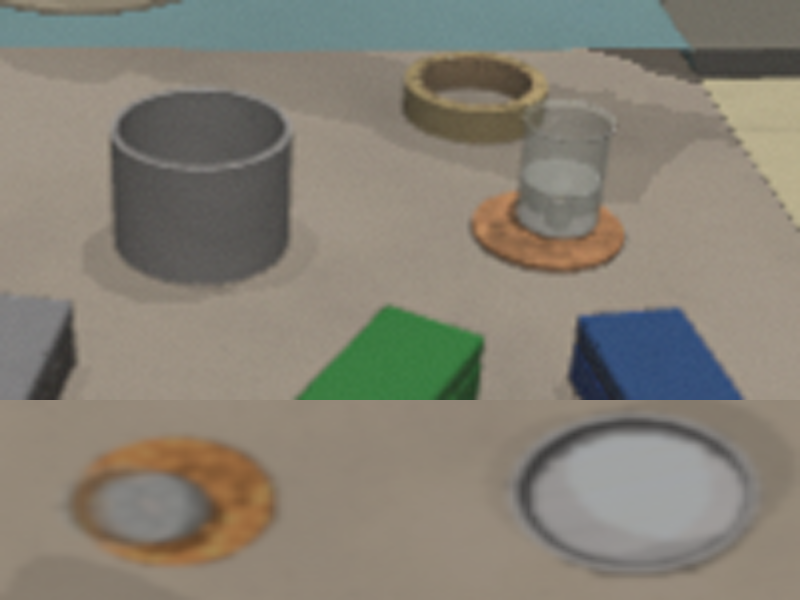

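The enlarged views show balls filling the beaker to about half. In the side view its foot is near pixel (370,204), on the mat. The jar is open and empty. I'll fetch the left blue case first.

```bash
python3 -m creep '[[[4,-2,-1,0,0,1],[8,-4,-2,0,0,2],[16.78,-6.88,-5.5,0,0,4],[16.78,-6.88,-5.5,0,0,6.16],[16.78,-6.88,-5.5,0,0,6.16],[16.78,-6.88,-5.5,0,0,6.16],[16.78,-6.88,-5.5,0,0,6.16],[16.78,-6.88,-5.5,0,0,6.16],[16.78,-6.88,-5.5,0,0,6.16],[16.78,-6.88,-5.5,0,0,6.16],[16.78,-6.88,-5.5,0,0,6.16],[16.78,-6.88,-5.5,0,0,6.16],[16.78,-6.88,-5.5,0,0,6.16],[16.78,-6.88,-5.5,0,0,6.16],[16.78,-6.88,-5.5,0,0,6.16],[16.78,-6.88,-5.5,0,0,6.16],[16.78,-6.88,-5.5,0,0,6.16],[16.78,-6.88,-5.5,0,0,6.16]]]' 85 40
```

```text
time_s: 1.8
eef_pos: [633.5, 307.9, 167.1]
ee_rot: [0.0, -0.059, 0.998, 0.0]
force: [0.9, -0.1, -0.2]
grip_width: 0.994
grip_force: 0.0
```

```bash
python3 -m creep '[[[0,0,-1,0,0,0],[0,0,-2,0,0,0],[0,0,-2.6,0,0,0],[0,0,-3,0,0,0],[0,0,-3.2,0,0,0],[0,0,-3.2,0,0,0],[0,0,-3.2,0,0,0]]]' 85 40
python3 -m creep '[[[0,0,0,0,0,0],[0,0,0,0,0,0],[0,0,0,0,0,0],[0,0,0,0,0,0],[0,0,0,0,0,0],[0,0,0,0,0,0],[0,0,0,0,0,0],[0,0,0,0,0,0],[0,0,0,0,0,0],[0,0,0,0,0,0],[0,0,0,0,0,0],[0,0,0,0,0,0]]]' 40 40
python3 -m creep '[[[0,0,0.5,0,0,0],[0,0,1,0,0,0],[0,0,2,0,0,0],[0,0,3,0,0,0],[0,0,4,0,0,0],[0,0,4,0,0,0],[0,0,4,0,0,0]]]'
python3 - <<'E'
from h import *
c=cap('top'); H,S,V=hsv(c)
meas(c,(S<22)&(V>105),40,'base',roi=(290,130,335,185))
E
```

```text
time_s: 2.38
eef_pos: [634.3, 307.4, 87.5]
ee_rot: [0.001, -0.058, 0.998, 0.0]
force: [0.4, -0.2, 0.8]
grip_width: 0.992
grip_force: 0.0
time_s: 3.38
eef_pos: [634.4, 307.3, 87.6]
ee_rot: [0.001, -0.058, 0.998, 0.0]
force: [-0.8, -0.1, 6.9]
grip_width: 0.647
grip_force: 44.4
time_s: 3.97
eef_pos: [634.3, 307.3, 188.5]
ee_rot: [0.002, -0.058, 0.998, 0.0]
force: [0.2, 0.0, -2.5]
grip_width: 0.652
grip_force: 43.7
base rect [614.8 -14.4  55.5  98.  -11.5] cent [614.8 -14.5] ell [614.5 -14.4  60.6 116.5]
```

```bash
python3 -m creep '[[[0,-1,0,0,0,0],[-0.2,-2.5,0,0,0,-0.6],[-0.4,-4,0,0,0,-1.2],[-0.5,-5.5,0,0,0,-1.8],[-0.6,-7,0,0,0,-2.4],[-0.75,-8.5,0,0,0,-3],[-0.75,-10,0,0,0,-3.64],[-0.75,-11.5,0,0,0,-3.64],[-0.75,-12.5,0,0,0,-3.64],[-0.75,-12.86,0,0,0,-3.64],[-0.75,-12.86,0,0,0,-3.64],[-0.75,-12.86,0,0,0,-3.64],[-0.75,-12.86,-1,0,0,-3.64],[-0.75,-12.86,-2,0,0,-3.64],[-0.75,-12.86,-2,0,0,-3.64],[-0.75,-12.86,-2,0,0,-3.64],[-0.75,-12.86,-2,0,0,-3.64]]]'
python3 - <<'E'
from h import *
s=cap('side');c=cap('top'); 
a=cv2.cvtColor(np.asarray(s['image']),cv2.COLOR_RGB2BGR)[190:290,160:300]
b=cv2.cvtColor(np.asarray(c['image']),cv2.COLOR_RGB2BGR)[110:210,260:360]
cv2.imwrite('pics/c3.png',np.hstack([cv2.resize(a,(560,400),interpolation=cv2.INTER_CUBIC),cv2.resize(b,(240,400))])[:,:560])
E
```

```text
time_s: 5.43
eef_pos: [615.7, -13.3, 137.7]
ee_rot: [0.001, 0.1, 0.995, -0.0]
force: [-0.0, -0.0, -1.3]
grip_width: 0.643
grip_force: 43.4
```

View pics/c3.png

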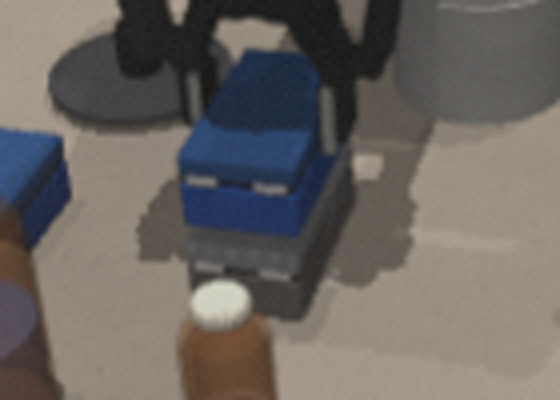

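The case is held about 10 mm over the grey base and lines up with it (crop (250,170) over (265,265)). I'll lower and release it.

```bash
python3 -m creep '[[[0,-0.03,-0.2,0,0,0],[0,-0.03,-0.3,0,0,0],[0,-0.03,-0.36,0,0,0],[0,-0.03,-0.4,0,0,0],[0,-0.03,-0.42,0,0,0],[0,-0.03,-0.42,0,0,0],[0,-0.03,-0.42,0,0,0]]]'
python3 -m creep '[[[0,0,0,0,0,0],[0,0,0,0,0,0],[0,0,0,0,0,0],[0,0,0,0,0,0],[0,0,0,0,0,0],[0,0,0,0,0,0]]]' 80
python3 -m creep '[[[0,0,0.5,0,0,0],[0,0,1.5,0,0,0],[0,0,2.5,0,0,0],[0,-1.5,2.5,0,0,0],[0,-3,2.5,0,0,0],[0,-4.5,2.5,0,0,0],[0,-5.9,2.5,0,0,0],[0,-5.9,2.5,0,0,0],[-0.35,-5.96,2.5,0,0,0],[-0.35,-5.96,2.5,0,0,0],[-0.35,-5.96,2.5,0,0,0]]]' 85
python3 - <<'E'
from h import *
c=cap('top'); H,S,V=hsv(c)
meas(c,(H>100)&(H<125)&(S>150)&(V>100),80,'blue',roi=(285,120,345,190))
s=cap('side'); 
print(np.round(proj(s,[615,-14.5,80]),1))
E
```

```text
time_s: 6.12
eef_pos: [615.1, -15.1, 127.6]
ee_rot: [0.0, 0.1, 0.995, -0.0]
force: [-7.4, 0.5, 11.2]
grip_width: 0.644
grip_force: 45.3
time_s: 6.62
eef_pos: [615.2, -15.1, 125.8]
ee_rot: [-0.0, 0.1, 0.995, 0.0]
force: [0.1, -0.8, -0.3]
grip_width: 0.935
grip_force: 0.0
time_s: 7.53
eef_pos: [606.6, -163.9, 189.2]
ee_rot: [0.0, 0.1, 0.995, -0.0]
force: [0.6, 0.7, -0.4]
grip_width: 0.994
grip_force: 0.0
blue rect [615.3 -14.1  50.9  95.4 -11.6] cent [615.2 -14. ] ell [614.9 -14.1  55.5 114. ]
[227.2 219.6]
```

First case is placed squarely. Next the second.

```bash
python3 -m creep '[[[0,0,-1,0,0,0],[0,0,-2,0,0,0],[0,0,-3,0,0,0],[0,0,-3.7,0,0,0],[0,0,-4.0,0,0,0.1],[0,0,-4.1,0,0,0.1],[0,0,-4.1,0,0,0.1],[0,0,-4.1,0,0,0.1]]]' 85 40
python3 -m creep '[[[0,0,0,0,0,0],[0,0,0,0,0,0],[0,0,0,0,0,0],[0,0,0,0,0,0],[0,0,0,0,0,0],[0,0,0,0,0,0],[0,0,0,0,0,0],[0,0,0,0,0,0],[0,0,0,0,0,0],[0,0,0,0,0,0],[0,0,0,0,0,0]]]' 40 40
python3 -m creep '[[[0,0,0.5,0,0,0],[0,0,1,0,0,0],[0,0,2,0,0,0],[0,0,3,0,0,0],[0,0,4,0,0,0],[0,0,4.5,0,0,0],[0,0,4.5,0,0,0],[0,0,4.5,0,0,0]]]'
python3 -m creep '[[[0,1,0,0,0,0],[0.2,2.5,0,0,0,0],[0.36,4,0,0,0,-0.1],[0.36,5,0,0,0,-0.1],[0.36,5.7,0,0,0,-0.1],[0.36,5.97,0,0,0,-0.1],[0.36,5.97,0,0,0,-0.1],[0.36,5.97,0,0,0,-0.1],[0.36,5.97,-0.5,0,0,-0.1],[0.36,5.97,-0.8,0,0,-0.1],[0.36,5.97,-0.8,0,0,-0.1],[0.36,5.97,-0.8,0,0,-0.1]]]'
```

```text
time_s: 8.3
eef_pos: [607.1, -164.1, 87.2]
ee_rot: [0.001, 0.096, 0.995, -0.0]
force: [-0.6, 0.7, 0.5]
grip_width: 1.0
grip_force: 0.0
time_s: 9.22
eef_pos: [606.9, -164.3, 87.0]
ee_rot: [0.001, 0.096, 0.995, -0.0]
force: [-1.4, -0.1, 6.2]
grip_width: 0.644
grip_force: 44.4
time_s: 9.88
eef_pos: [606.4, -164.0, 199.0]
ee_rot: [0.0, 0.096, 0.995, -0.0]
force: [-0.6, -0.2, -3.8]
grip_width: 0.648
grip_force: 43.5
time_s: 10.88
eef_pos: [615.3, -15.7, 177.9]
ee_rot: [-0.001, 0.101, 0.995, 0.0]
force: [0.4, -0.9, -2.0]
grip_width: 0.644
grip_force: 43.5
```

```bash
python3 -m creep '[[[0,0.02,-0.2,0,0,0],[0,0.02,-0.3,0,0,0],[0,0.02,-0.38,0,0,0],[0,0.02,-0.43,0,0,0],[0,0.02,-0.45,0,0,0],[0,0.02,-0.45,0,0,0],[0,0.02,-0.45,0,0,0]]]'
python3 -m creep '[[[0,0,0,0,0,0],[0,0,0,0,0,0],[0,0,0,0,0,0],[0,0,0,0,0,0],[0,0,0,0,0,0],[0,0,0,0,0,0]]]' 80
python3 -m creep '[[[0,0,0.5,0,0,0],[0,0,1.5,0,0,0],[0,0,2.5,0,0,0],[0,0,3.5,0,0,0],[0,0,4,0,0,0],[-1,0,4,0,0,0],[-2.5,0,4,0,0,0],[-4,0,4,0,0,0],[-5,0,4,0,0,0],[-6,0,4,0,0,0],[-6,0,4,0,0,0]]]' 85
python3 - <<'E'
from h import *
c=cap('top','t4.png'); H,S,V=hsv(c); s=cap('side','s4.png')
meas(c,(H>100)&(H<125)&(S>150)&(V>100),120,'blue')
meas(c,(S>110)&(H<20),6,'mat',roi=(160,200,215,250))
# crops
a=cv2.cvtColor(np.asarray(s['image']),cv2.COLOR_RGB2BGR)
b=cv2.cvtColor(np.asarray(c['image']),cv2.COLOR_RGB2BGR)
A=cv2.resize(a[170:250,340:400],(450,600),interpolation=cv2.INTER_CUBIC)
B=cv2.resize(b[205:255,165:215],(350,350),interpolation=cv2.INTER_CUBIC)
C=cv2.resize(a[170:270,190:290],(350,250))
cv2.imwrite('pics/c4.png',np.hstack([A,np.vstack([B,C[:250]])]))
E
```

```text
time_s: 11.47
eef_pos: [615.5, -14.3, 167.3]
ee_rot: [0.0, 0.1, 0.995, -0.0]
force: [0.2, 0.2, -3.5]
grip_width: 0.648
grip_force: 43.7
time_s: 11.97
eef_pos: [615.5, -14.3, 167.3]
ee_rot: [0.0, 0.1, 0.995, -0.0]
force: [0.7, 0.2, 0.6]
grip_width: 0.937
grip_force: 0.0
time_s: 12.88
eef_pos: [462.4, -13.8, 267.4]
ee_rot: [-0.001, 0.1, 0.995, 0.0]
force: [-0.0, -0.9, 0.2]
grip_width: 0.996
grip_force: 0.0
blue rect [615.  -13.3  50.9  95.  -12. ] cent [616.7 -13.9] ell [615.6 -13.5  55.9 112.4]
mat rect [444.6 287.3  86.3  75.3   8. ] cent [447.1 279.7] ell [443.9 292.5  79.5  83. ]
```

View pics/c4.png

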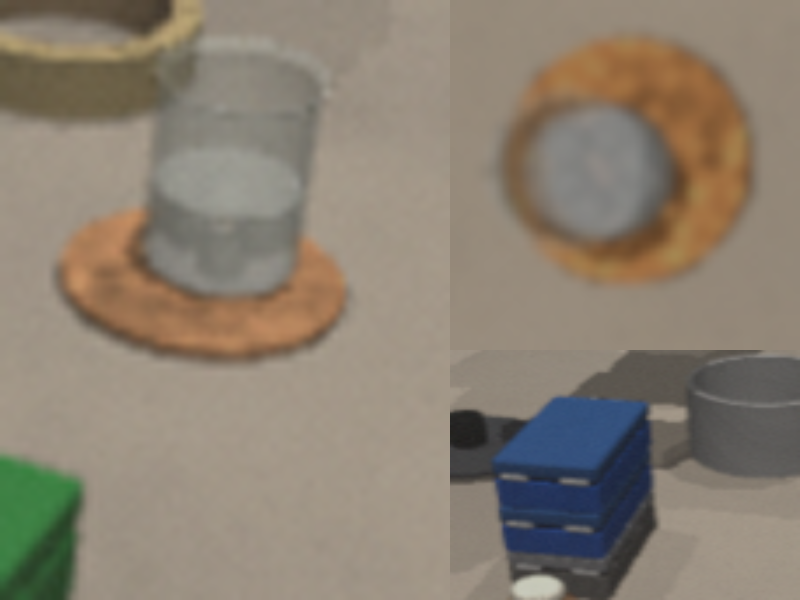

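The column stands straight (crop bottom right). In the side picture the beaker's foot centre is near (369.6,204) and its rim near (372,181). In the top picture its rim is near (185,229) and the ball fill near (186.4,229.6).

```bash
python3 - <<'E'
from h import *
c=cap('top'); s=cap('side'); H,S,V=hsv(c)
for n,k,u,v,z in [('foot',s,369.6,204,6),('rim',s,372,181.5,74),('rimtop',c,185,229,74),('balls',c,186.4,229.6,25)]: print(n,np.round(onz(k,u,v,z),1))
# mat: left-out: extreme pixels right edge and top/bottom
m=((S>90)&(H<22)).astype(np.uint8); m[:, :160]=0;m[:,215:]=0;m[:200]=0;m[252:]=0
P=np.array([onz(c,*p[0],6)[:2] for p in max(cv2.findContours(m,0,1)[0],key=cv2.contourArea)],np.float32)
from scipy.optimize import least_squares
Q=P[P[:,1]<300]
r=least_squares(lambda q:np.hypot(*(Q-q).T)-44,[445,285],loss='soft_l1');print('mat',r.x,np.abs(r.fun).mean())
meas(c,(S<24),75,'jar',roi=(240,195,300,255))
E
```

```text
foot [433.9 301.5   6. ]
rim [449.  296.3  74. ]
rimtop [439.  290.3  74. ]
balls [438.2 297.9  25. ]
mat [443.69046892 293.51305515] 0.5046384297062562
jar rect [448.   95.2  87.5 102.2 -13.2] cent [447.2  92.7] ell [447.2  92.6  88.9 103.3]
```

The beaker is at about (438,297) on the mat. I plan to hold it from the side with a tilted tool, then pour by rolling the wrist. First I'll test that tool pose in free air.

```bash
python3 -m creep '[[[-0.5,2,0.5,0,0,-1],[-1,4,1,0,0,-2.4],[-1.7,6.5,1.3,0,0,-4],[-1.7,6.5,1.3,0,0,-5.4],[-1.7,6.5,1.3,0,0,-7],[-1.7,6.5,1.3,0,0,-8.4],[-1.7,6.5,1.3,0,0,-9.8],[-1.7,6.5,1.3,0,0,-11],[-1.7,6.5,1.3,0,0,-12.5],[-1.7,6.5,1.3,0,0,-14],[-1.7,6.5,1.3,0,0,-15],[-1.7,6.5,1.3,0,0,-15.68],[-1.7,6.5,1.3,0,0,-15.68],[-1.7,6.5,1.3,0,0,-15.68]]]' 85
python3 - <<'E'
from h import *
print(np.round(ctrl.sense()['joints'],3))
c=cap('top'); H,S,V=hsv(c)
meas(c,(H>100)&(H<125)&(S>150)&(V>100),120,'blue',roi=(285,120,345,190))
E
python3 -m creep '[[[0,0,0,1.3,0,0],[0,0,0,2.6,0,0],[0,0,0,3.9,0,0],[0,0,0,5.2,0,0],[0,0,0,6.5,0,0],[0,0,0,7.8,0,0],[0,0,0,9,0,0],[0,0,0,10.3,0,0],[0,0,0,11.5,0,0],[0,0,0,12,0,0],[0,0,0,12,0,0],[0,0,0,12,0,0],[0,0,0,12,0,0]]]'
python3 -c "
from rig import ctrl;print(ctrl.sense()['joints'].round(3))"
```

```text
time_s: 14.25
eef_pos: [423.5, 148.4, 299.5]
ee_rot: [-0.0, 0.706, 0.709, -0.0]
force: [0.2, 0.6, 0.8]
grip_width: 0.997
grip_force: 0.0
[ 0.075  0.148  1.719 -0.     1.275  0.07 ]
blue rect [614.6 -13.2  50.9  95.4 -11.4] cent [614.6 -13.3] ell [614.7 -13.3  55.6 114.7]
time_s: 15.38
eef_pos: [423.1, 148.3, 299.9]
ee_rot: [-0.352, 0.612, 0.614, 0.354]
force: [0.6, -0.4, -0.0]
grip_width: 0.996
grip_force: 0.0
[-0.301  0.201  1.916  0.973  1.53  -0.619]
```

```bash
python3 -m creep '[[[0.5,0.3,-1,0,0,1],[1,0.6,-2,0,0,2],[1.7,1,-3.2,0,0,3],[2.4,1.2,-4.2,0,0,4],[2.7,1.43,-4.8,0,0,5],[2.7,1.43,-4.8,0,0,5],[2.7,1.43,-4.8,0,0,5],[2.7,1.43,-5.8,0,0,5],[2.7,1.43,-7,0,0,5],[2.7,1.43,-7.28,0,0,5],[2.7,1.43,-7.28,0,0,5],[2.7,1.43,-7.28,0,0,5]]]' 85
python3 - <<'E'
from h import *
c=cap('top','t5.png'); s=cap('side','s5.png'); print(ctrl.sense()['joints'].round(2))
a=cv2.cvtColor(np.asarray(s['image']),cv2.COLOR_RGB2BGR)
b=cv2.cvtColor(np.asarray(c['image']),cv2.COLOR_RGB2BGR)
A=cv2.resize(a[130:230,310:410],(400,400),interpolation=cv2.INTER_CUBIC)
B=cv2.resize(b[180:260,160:240],(400,400),interpolation=cv2.INTER_CUBIC)
for x,k,y0,x0,f in((A,s,130,310,4),(B,c,180,160,5)):
    for z in (6,74):
        u,v=proj(k,[438,297,z]); cv2.circle(x,(int((u-x0)*f),int((v-y0)*f)),2,(0,0,255),-1)
cv2.imwrite('pics/c5.png',np.hstack([A,B]))
E
```

```text
time_s: 16.38
eef_pos: [490.7, 183.8, 119.4]
ee_rot: [-0.421, 0.465, 0.731, 0.27]
force: [-1.4, -0.5, 0.3]
grip_width: 0.999
grip_force: 0.0
[-0.14  0.75  1.63  0.82  1.54 -0.95]
```

View pics/c5.png

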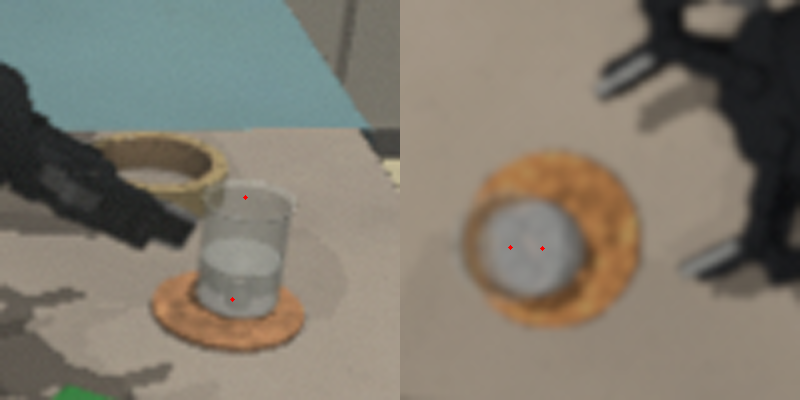

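The side crop shows the beaker foot at (238,299) and the top crop the fill at (532,248), both matching my estimate (red dots). The fingers straddle it. I'll approach along the tool axis.

```bash
python3 -m creep '[[[-0.3,0.7,-0.46,0,0,0],[-0.6,1.4,-0.92,0,0,0],[-0.9,2,-1.3,0,0,0],[-1.15,2.5,-1.62,0,0,0],[-1.3,2.83,-1.84,0,0,0],[-1.32,2.86,-1.86,0,0,0],[-1.32,2.86,-1.86,0,0,0],[-1.32,2.86,-1.86,0,0,0]]]' 85
python3 -m creep '[[[0,0,0,0,0,0],[0,0,0,0,0,0],[0,0,0,0,0,0],[0,0,0,0,0,0],[0,0,0,0,0,0],[0,0,0,0,0,0],[0,0,0,0,0,0],[0,0,0,0,0,0],[0,0,0,0,0,0],[0,0,0,0,0,0],[0,0,0,0,0,0],[0,0,0,0,0,0]]]' 40 25
python3 -m creep '[[[0,0,0.3,0,0,0],[0,0,0.6,0,0,0],[0,0,0.8,0,0,0],[0,0,0.8,0,0,0]]]'
python3 - <<'E'
from h import *
c=cap('top'); s=cap('side')
a=cv2.cvtColor(np.asarray(s['image']),cv2.COLOR_RGB2BGR)
b=cv2.cvtColor(np.asarray(c['image']),cv2.COLOR_RGB2BGR)
A=cv2.resize(a[130:230,310:410],(400,400),interpolation=cv2.INTER_CUBIC)
B=cv2.resize(b[180:260,160:240],(400,400),interpolation=cv2.INTER_CUBIC)
cv2.imwrite('pics/c6.png',np.hstack([A,B]))
E
```

```text
time_s: 17.15
eef_pos: [458.2, 255.0, 71.7]
ee_rot: [-0.421, 0.465, 0.731, 0.269]
force: [0.7, -0.4, -0.1]
grip_width: 0.994
grip_force: 0.0
time_s: 18.15
eef_pos: [457.8, 255.4, 71.5]
ee_rot: [-0.421, 0.465, 0.731, 0.269]
force: [2.3, -3.1, 5.8]
grip_width: 0.598
grip_force: 25.5
time_s: 18.48
eef_pos: [457.6, 255.6, 92.2]
ee_rot: [-0.421, 0.464, 0.731, 0.269]
force: [-0.0, 0.5, -1.9]
grip_width: 0.601
grip_force: 26.1
```

View pics/c6.png

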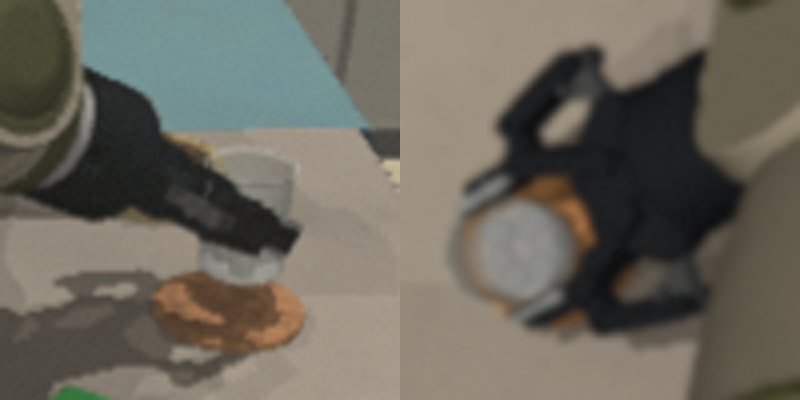

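The beaker is gripped and clear of the mat with the balls in it (side crop: beaker at (245,215), bottom clear). I'll work out the pour poses and check the jar.

```bash
python3 -m creep '[[[0,0,1,0,0,0],[0,0,2,0,0,0],[0,0,3,0,0,0],[0,0,4,0,0,0],[0,0,4.6,0,0,0],[0,0,4.8,0,0,0],[0,0,4.8,0,0,0]]]' - 32
cat > pour.py <<'E'
from h import *
from scipy.spatial.transform import Rotation as Ro
def rot(q): return Ro.from_quat([q[1],q[2],q[3],q[0]])
if __name__=='__main__':
    st=ctrl.sense(); R0=rot(st['ee_rot']); t0=R0.apply([0,0,1]); print('t0',t0.round(3),st['eef_pos'].round(1))
    yaw=Ro.from_rotvec([0,0,np.radians(-35)]); t1=yaw.apply(t0)
    ax=np.cross(t1,[0,0,1]); ax/=np.linalg.norm(ax)
    R1=Ro.from_rotvec(ax*np.radians(15))*yaw; t1=R1.apply(t0)
    print('turn A units',(np.degrees(R1.as_rotvec())/5).round(2),'t1',t1.round(3))
    b=R1.apply([0,0,1])
    print('roll axis',t1.round(3))
    for f in (0,60,90,120,140,150):
        b2=Ro.from_rotvec(t1*np.radians(f)).apply(b)
        low=-np.array([0,0,1])+b2[2]*b2; low/=np.linalg.norm(low)
        print(f,'tilt',np.degrees(np.arccos(b2[2])).round(),'lip from grasp',(b2*30+low*26).round(1))
    c=cap('top','t7.png'); H,S,V=hsv(c); s=cap('side','s7.png')
    meas(c,(S<24),75,'jar',roi=(240,195,300,255))
    meas(c,(V<42),42,'knob',amin=30,roi=(320,190,385,255))
E
python3 pour.py
```

```text
time_s: 19.17
eef_pos: [457.5, 255.5, 211.6]
ee_rot: [-0.421, 0.465, 0.731, 0.269]
force: [0.2, -0.3, -2.6]
grip_width: 0.593
grip_force: 33.5
t0 [-0.365  0.785 -0.501] [457.5 255.5 211.6]
turn A units [ 3.02  0.4  -6.96] t1 [ 0.168  0.951 -0.26 ]
roll axis [ 0.168  0.951 -0.26 ]
0 tilt 15.0 lip from grasp [ -5.7 -32.4  22.2]
60 tilt 57.0 lip from grasp [ 31.7 -23.3  -5.3]
90 tilt 83.0 lip from grasp [ 25.7 -20.9 -21.9]
120 tilt 107.0 lip from grasp [ 14.1 -15.9 -33.5]
140 tilt 121.0 lip from grasp [  6.3 -10.8 -37.7]
150 tilt 126.0 lip from grasp [  3.3  -8.  -38.7]
knob rect [ 450.8 -107.4   24.5   21.9   89.3] cent [ 451.2 -108. ] ell [ 451.1 -108.    22.4   25. ]
```

View pics/s7.png

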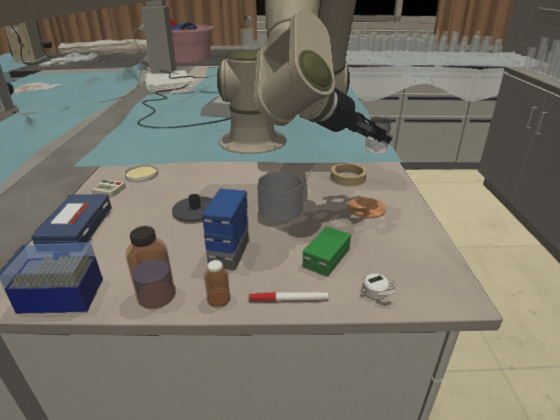

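The jar and lid are unmoved in the picture (jar at (280,197), lid at (195,208)). I'll carry the beaker over the jar.

```bash
python3 -m creep '[[[-0.1,-0.5,0,0.25,0.03,-0.55],[-0.25,-1.2,0,0.5,0.07,-1.16],[-0.4,-2,0,0.75,0.1,-1.74],[-0.6,-2.8,0,1,0.13,-2.32],[-0.8,-3.6,0,1.26,0.17,-2.9],[-1,-4.4,0,1.5,0.2,-3.5],[-1.2,-5.2,0,1.76,0.23,-4.1],[-1.4,-6,0,2,0.27,-4.6],[-1.6,-6.8,0,2.3,0.3,-5.2],[-1.75,-7.4,0,2.5,0.33,-5.8],[-1.82,-7.8,0,2.8,0.37,-6.4],[-1.82,-7.94,0,3.02,0.4,-6.96],[-1.82,-7.94,0,3.02,0.4,-6.96],[-1.82,-7.94,0,3.02,0.4,-6.96]]]'
python3 -m creep '[[[0,0,-0.5,0,0,0],[0,0,-1,0,0,0],[0,0,-1.5,0,0,0],[0,0,-2,0,0,0],[0,0,-2.4,0,0,0],[0,0,-2.64,0,0,0],[0,0,-2.64,0,0,0],[0,0,-2.64,0,0,0]]]'
python3 - <<'E'
from h import *
from pour import rot
st=ctrl.sense(); t=rot(st['ee_rot']).apply([0,0,1]); print(t.round(3),st['joints'].round(2),'grasp',(st['eef_pos']+54*t).round(1))
for f in (50,80,110,150): print(f,(t*f/5).round(2))
c=cap('top','t8.png');s=cap('side','s8.png')
a=cv2.cvtColor(np.asarray(s['image']),cv2.COLOR_RGB2BGR)[80:240,200:360]
b=cv2.cvtColor(np.asarray(c['image']),cv2.COLOR_RGB2BGR)[150:310,200:360]
cv2.imwrite('pics/c8.png',cv2.resize(np.hstack([a,b]),(800,400),interpolation=cv2.INTER_CUBIC))
E
```

```text
time_s: 20.43
eef_pos: [411.8, 56.9, 210.5]
ee_rot: [-0.392, 0.608, 0.51, 0.466]
force: [0.6, 0.3, -2.2]
grip_width: 0.599
grip_force: 33.7
time_s: 21.1
eef_pos: [412.0, 57.2, 145.1]
ee_rot: [-0.391, 0.607, 0.511, 0.466]
force: [0.4, -1.1, -1.8]
grip_width: 0.596
grip_force: 33.7
[ 0.166  0.951 -0.259] [-0.59  0.59  2.1   1.08  1.51 -1.16] grasp [421.  108.6 131.2]
50 [ 1.66  9.51 -2.59]
80 [ 2.66 15.22 -4.14]
110 [ 3.66 20.93 -5.69]
150 [ 4.99 28.54 -7.76]
```

View pics/c8.png

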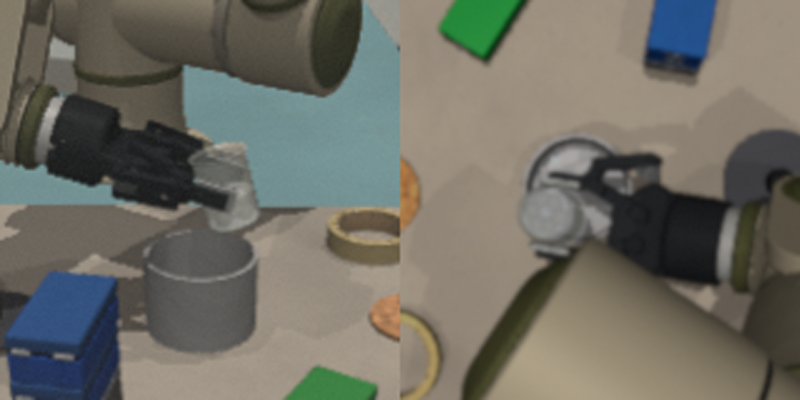

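The beaker hangs over the jar, leaning back 15° (crop left: beaker (230,190), jar (200,290)). I'll start the roll.

```bash
python3 -m creep '[[[0,0,0,0.2,1.1,-0.3],[0,0,0,0.4,2.3,-0.6],[0,0,0,0.6,3.4,-0.93],[0,0,0,0.8,4.6,-1.25],[0,0,0,1,5.7,-1.56],[0,0,0,1.2,6.9,-1.9],[0,0,0,1.4,8,-2.2],[0,0,0,1.53,8.8,-2.4],[0,0,0,1.66,9.51,-2.59],[0,0,0,1.66,9.51,-2.59],[0,0,0,1.66,9.51,-2.59]]]'
python3 -m creep '[[[0,0,0,0.1,0.6,-0.16],[0,0,0,0.2,1.2,-0.33],[0,0,0,0.3,1.8,-0.5],[0,0,0,0.4,2.4,-0.65],[0,0,0,0.5,3,-0.8],[0,0,0,0.63,3.6,-1],[0,0,0,0.73,4.2,-1.14],[0,0,0,0.84,4.8,-1.3],[0,0,0,0.94,5.4,-1.47],[0,0,0,1.05,6,-1.63],[0,0,0,1.15,6.6,-1.8],[0,0,0,1.26,7.2,-1.96],[0,0,0,1.36,7.8,-2.12],[0,0,0,1.47,8.4,-2.3],[0,0,0,1.57,9,-2.45],[0,0,0,1.68,9.6,-2.6],[0,0,0,1.78,10.2,-2.78],[0,0,0,1.88,10.8,-2.94],[0,0,0,1.99,11.4,-3.1],[0,0,0,1.99,11.4,-3.1]]]'
python3 - <<'E'
from h import *
from pour import rot
st=ctrl.sense(); R=rot(st['ee_rot']);t=R.apply([0,0,1]); print(t.round(3),st['joints'].round(2))
c=cap('top','t9.png');s=cap('side','s9.png')
a=cv2.cvtColor(np.asarray(s['image']),cv2.COLOR_RGB2BGR)[80:240,200:360]
b=cv2.cvtColor(np.asarray(c['image']),cv2.COLOR_RGB2BGR)[150:310,200:360]
cv2.imwrite('pics/c9.png',cv2.resize(np.hstack([a,b]),(800,400),interpolation=cv2.INTER_CUBIC))
E
```

```text
time_s: 22.12
eef_pos: [412.1, 56.9, 145.5]
ee_rot: [-0.551, 0.766, 0.207, 0.258]
force: [0.1, -0.6, -2.0]
grip_width: 0.594
grip_force: 33.8
time_s: 23.78
eef_pos: [412.0, 56.9, 145.3]
ee_rot: [-0.606, 0.767, -0.203, -0.053]
force: [-0.4, 1.1, -1.5]
grip_width: 0.594
grip_force: 33.9
[ 0.165  0.951 -0.261] [-0.59  0.59  2.1   1.08  1.51  0.76]
```

View pics/c9.png

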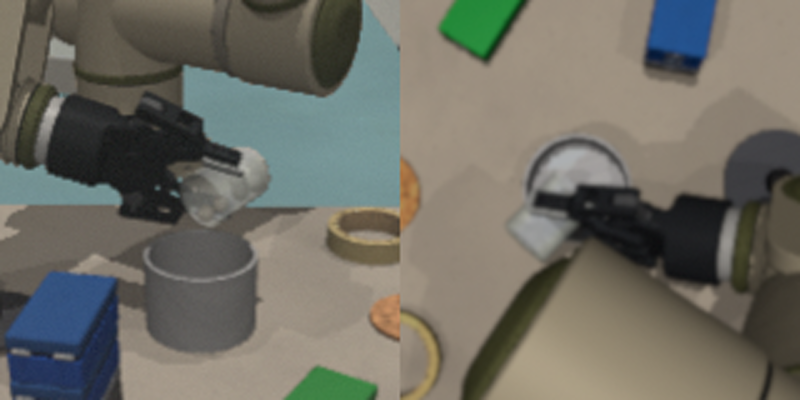

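The beaker is tilted about 100° over the jar (mouth at crop (205,205)). I'll keep pouring.

```bash
python3 -m creep '[[[0,0,0,0.1,0.6,-0.16],[0,0,0,0.2,1.2,-0.33],[0,0,0,0.3,1.8,-0.5],[0,0,0,0.4,2.4,-0.65],[0,0,0,0.5,3,-0.8],[0,0,0,0.63,3.6,-1],[0,0,0,0.73,4.2,-1.14],[0,0,0,0.84,4.8,-1.3],[0,0,0,0.94,5.4,-1.47],[0,0,0,1.05,6,-1.63],[0,0,0,1.15,6.6,-1.8],[0,0,0,1.26,7.2,-1.96],[0,0,0,1.36,7.8,-2.12],[0,0,0,1.5,8.56,-2.34],[0,0,0,1.5,8.56,-2.34],[0,0,0,1.5,8.56,-2.34],[0,0,0,1.5,8.56,-2.34],[0,0,0,1.5,8.56,-2.34],[0,0,0,1.5,8.56,-2.34],[0,0,0,1.5,8.56,-2.34]]]'
python3 -m creep '[[[0,0,0.1,0,0,0],[0,0,0,0,0,0],[0,0,0.1,0,0,0],[0,0,0,0,0,0],[0,0,0,0,0,0],[0,0,0,0,0,0],[0,0,0,0,0,0],[0,0,0,0,0,0]]]'
python3 - <<'E'
from h import *
c=cap('top','t10.png');s=cap('side','s10.png');print(ctrl.sense()['joints'].round(2))
a=cv2.cvtColor(np.asarray(s['image']),cv2.COLOR_RGB2BGR)[120:230,230:340]
b=cv2.cvtColor(np.asarray(c['image']),cv2.COLOR_RGB2BGR)[195:255,230:290]
cv2.imwrite('pics/c10.png',np.hstack([cv2.resize(x,(400,400),interpolation=cv2.INTER_CUBIC) for x in(a,b)]))
E
```

```text
time_s: 25.55
eef_pos: [412.0, 57.0, 145.2]
ee_rot: [-0.54, 0.631, -0.481, -0.281]
force: [-0.9, -0.0, -0.1]
grip_width: 0.599
grip_force: 33.9
time_s: 26.22
eef_pos: [412.0, 57.0, 145.1]
ee_rot: [-0.54, 0.631, -0.481, -0.281]
force: [0.1, -0.8, -1.0]
grip_width: 0.598
grip_force: 33.9
[-0.59  0.59  2.1   1.08  1.51  1.54]
```

View pics/c10.png

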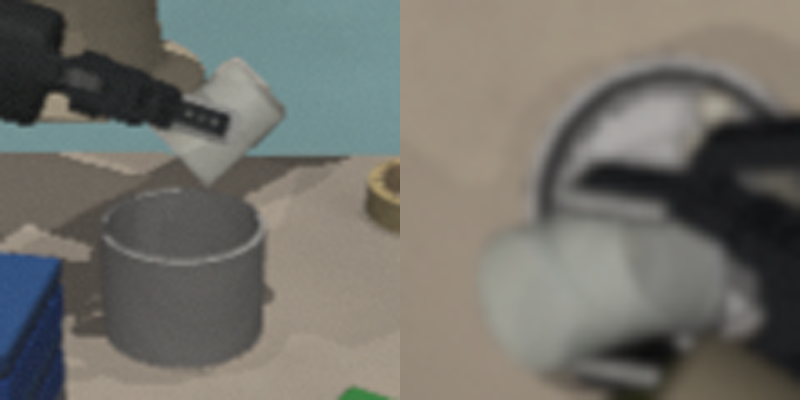

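The pour looks complete: the beaker is see-through and empty in the side crop (220,125), and balls show in the jar in the top crop at (715,105). I'll roll back and return the beaker to the mat along the same path.

```bash
python3 -m creep '[[[0,0,0,-0.24,-1.35,0.37],[0,0,0,-0.5,-2.7,0.74],[0,0,0,-0.7,-4,1.1],[0,0,0,-0.95,-5.4,1.47],[0,0,0,-1.2,-6.7,1.8],[0,0,0,-1.4,-8.1,2.2],[0,0,0,-1.65,-9.4,2.55],[0,0,0,-1.9,-10.8,2.95],[0,0,0,-2.1,-12.1,3.3],[0,0,0,-2.35,-13.5,3.7],[0,0,0,-2.6,-14.7,4],[0,0,0,-2.6,-14.7,4],[0,0,0,-2.6,-14.7,4]]]'
python3 -m creep '[[[0,0,0,-0.24,-1.35,0.37],[0,0,0,-0.5,-2.7,0.74],[0,0,0,-0.7,-4,1.1],[0,0,0,-0.95,-5.4,1.47],[0,0,0,-1.2,-6.7,1.8],[0,0,0,-1.4,-8.1,2.2],[0,0,0,-1.65,-9.4,2.55],[0,0,0,-1.9,-10.8,2.95],[0,0,0,-2.1,-12.1,3.3],[0,0,0,-2.35,-13.5,3.7],[0,0,0,-2.55,-14.77,4.03],[0,0,0,-2.55,-14.77,4.03],[0,0,0.5,-2.55,-14.77,4.03],[0,0,1.2,-2.55,-14.77,4.03],[0,0,2,-2.55,-14.77,4.03],[0,0,2.64,-2.55,-14.77,4.03],[0,0,2.64,-2.55,-14.77,4.03]]]'
python3 -m creep '[[[0.1,0.5,0,-0.25,-0.03,0.55],[0.25,1.2,0,-0.5,-0.07,1.16],[0.4,2,0,-0.75,-0.1,1.74],[0.6,2.8,0,-1,-0.13,2.32],[0.8,3.6,0,-1.26,-0.17,2.9],[1,4.4,0,-1.5,-0.2,3.5],[1.2,5.2,0,-1.76,-0.23,4.1],[1.4,6,0,-2,-0.27,4.6],[1.6,6.8,0,-2.3,-0.3,5.2],[1.75,7.4,0,-2.5,-0.33,5.8],[1.82,7.8,0,-2.8,-0.37,6.4],[1.82,7.94,0,-3.02,-0.4,6.96],[1.82,7.94,0,-3.02,-0.4,6.96],[1.82,7.94,0,-3.02,-0.4,6.96]]]'
python3 - <<'E'
from h import *
c=cap('top','t11.png');s=cap('side','s11.png')
H,S,V=hsv(c)
meas(c,(S<24),75,'jar',roi=(240,195,300,255))
E
```

```text
time_s: 27.4
eef_pos: [412.0, 57.0, 145.2]
ee_rot: [-0.596, 0.794, 0.016, 0.118]
force: [-0.4, 0.6, -0.7]
grip_width: 0.595
grip_force: 33.9
time_s: 28.82
eef_pos: [412.3, 56.8, 213.1]
ee_rot: [-0.392, 0.608, 0.509, 0.467]
force: [0.2, -0.1, -0.8]
grip_width: 0.596
grip_force: 33.9
time_s: 29.98
eef_pos: [457.3, 255.6, 210.3]
ee_rot: [-0.423, 0.466, 0.729, 0.269]
force: [-1.0, -0.5, -0.9]
grip_width: 0.591
grip_force: 33.9
```

```bash
python3 -m creep '[[[0.16,-0.12,-1,0,0,0],[0.16,-0.12,-2,0,0,0],[0.16,-0.12,-3,0,0,0],[0.16,-0.12,-4,0,0,0],[0.16,-0.12,-4.8,0,0,0],[0.16,-0.12,-5.1,0,0,0],[0.16,-0.12,-5.3,0,0,0],[0.16,-0.12,-5.4,0,0,0],[0.16,-0.12,-5.5,0,0,0],[0.16,-0.12,-5.56,0,0,0],[0.16,-0.12,-5.58,0,0,0],[0.16,-0.12,-5.58,0,0,0],[0.16,-0.12,-5.58,0,0,0]]]'
```

```text
time_s: 31.17
eef_pos: [461.6, 252.5, 72.0]
ee_rot: [-0.422, 0.464, 0.73, 0.27]
force: [1.1, 1.5, -1.2]
grip_width: 0.592
grip_force: 33.9
```

```bash
python3 -m creep '[[[0,0,-0.02,0,0,0],[0,0,-0.03,0,0,0],[0,0,-0.03,0,0,0]]]'
python3 -m creep '[[[0,0,0,0,0,0],[0,0,0,0,0,0],[0,0,0,0,0,0],[0,0,0,0,0,0],[0,0,0,0,0,0],[0,0,0,0,0,0],[0,0,0,0,0,0]]]' 85
python3 -m creep '[[[0.15,-0.32,0.2,0,0,0],[0.4,-0.86,0.55,0,0,0],[0.8,-1.7,1.1,0,0,0],[1.2,-2.6,1.65,0,0,0],[1.6,-3.45,2.2,0,0,0],[1.6,-3.45,4,0,0,0],[1.6,-3.45,6,0,0,0],[1.6,-3.45,7,0,0,0],[1.6,-3.45,7,0,0,0],[1.6,-3.45,7,0,0,0]]]'
python3 - <<'E'
from h import *
c=cap('top','t12.png');s=cap('side','s12.png');print(ctrl.sense()['joints'].round(2))
a=cv2.cvtColor(np.asarray(s['image']),cv2.COLOR_RGB2BGR)[150:250,170:420]
b=cv2.cvtColor(np.asarray(c['image']),cv2.COLOR_RGB2BGR)[190:260,160:300]
cv2.imwrite('pics/c12.png',np.vstack([cv2.resize(a,(700,280),interpolation=cv2.INTER_CUBIC),cv2.resize(b,(700,310),interpolation=cv2.INTER_CUBIC)]))
E
```

```text
time_s: 31.42
eef_pos: [461.6, 252.5, 71.4]
ee_rot: [-0.423, 0.464, 0.73, 0.27]
force: [1.1, -0.9, 3.7]
grip_width: 0.6
grip_force: 33.8
time_s: 32.0
eef_pos: [461.5, 252.5, 70.9]
ee_rot: [-0.423, 0.464, 0.73, 0.269]
force: [0.8, -1.5, -1.0]
grip_width: 0.99
grip_force: 0.0
time_s: 32.83
eef_pos: [501.8, 165.6, 247.8]
ee_rot: [-0.421, 0.464, 0.731, 0.27]
force: [-0.4, 0.5, -1.1]
grip_width: 0.995
grip_force: 0.0
[-0.17  0.56  1.54  0.81  1.74 -0.77]
```

View pics/c12.png

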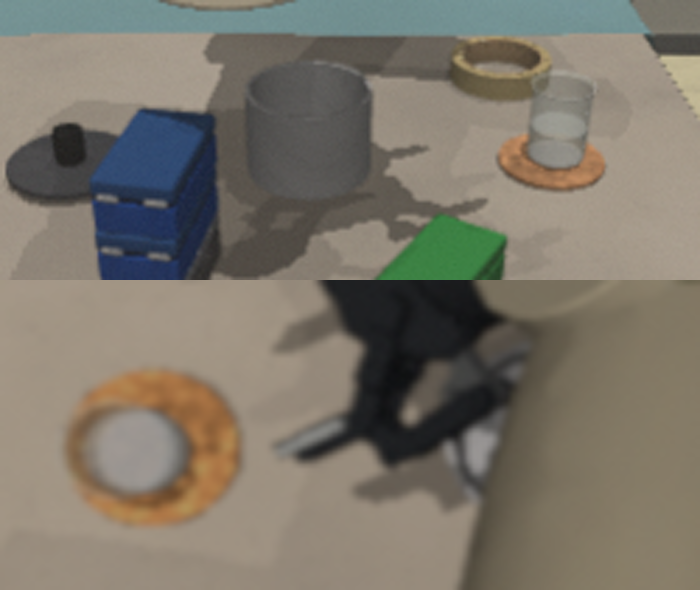

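The beaker stands on the mat (side crop (560,120)) and the jar and lid are in place. The beaker's lower half still looks milky, so I'll compare numerically with the full state once the arm is clear.

```bash
python3 -m creep '[[[0,-0.5,0.5,0,0,-1],[-0.5,-1.5,1,0,0,-2],[-1,-3,1.5,0,0,-3.2],[-2,-4.5,2,0,0,-4.5],[-2,-6,2.4,0,0,-5],[-2,-7,2.4,0,0,-5],[-2,-8,2.4,0,0,-5],[-2,-9,2.4,0,0,-5],[-2,-10,2.4,0,0,-5],[-2,-10.9,2.4,0,0,-5],[-2,-10.9,2.4,0,0,-5],[-2,-10.9,2.4,0,0,-5]]]'
python3 -m creep '[[[0,0,0,-1.3,0,0],[0,0,0,-2.6,0,0],[0,0,0,-3.9,0,0],[0,0,0,-5.2,0,0],[0,0,0,-6.5,0,0],[0,0,0,-7.8,0,0],[0,0,0,-9,0,0],[0,0,0,-10.3,0,0],[0,0,0,-11.5,0,0],[0,0,0,-12,0,0],[0,0,0,-12,0,0],[0,0,0,-12,0,0],[0,0,0,-12,0,0]]]'
python3 - <<'E'
from h import *
import glob
print(ctrl.sense()['joints'].round(2))
c=cap('top','t13.png');s=cap('side','s13.png'); H,S,V=hsv(c)
meas(c,(S<24),75,'jar',roi=(240,195,300,255))
meas(c,(V<42),42,'knob',amin=30,roi=(320,190,385,255))
def st(f,x,y,r):
    im=cv2.imread('pics/'+f)[y-r:y+r+1,x-r:x+r+1].reshape(-1,3).astype(float); return im.mean(0).round(1),im.std(0).round(1)
for f,x,y in(('t5.png',186,230),('t13.png',186,230)): print(f,st(f,x,y,4))
for f,x,y in(('s5.png',369,198),('s13.png',369,198),('s5.png',372,185),('s13.png',370,182)): print(f,st(f,x,y,3))
for f in('top0.png','t13.png'): print('jar',f,[st(f,x,y,5) for x,y in((262,226),(271,217),(271,235),(281,226))])
a=cv2.imread('pics/t4.png')[210:250,165:205]; b=cv2.imread('pics/t13.png')[210:250,165:205]
d=cv2.imread('pics/t13.png')[200:255,243:298]
e=cv2.imread('pics/s4.png')[165:225,340:400];f=cv2.imread('pics/s13.png')[165:225,340:400]
r=lambda x:cv2.resize(x,(265,265),interpolation=cv2.INTER_CUBIC)
cv2.imwrite('pics/c13.png',np.vstack([np.hstack([r(a),r(b),r(d)]),np.hstack([r(e),r(f),r(d)*0])]))
E
```

```text
time_s: 33.93
eef_pos: [451.4, -107.0, 304.7]
ee_rot: [-0.355, 0.612, 0.611, 0.355]
force: [-0.2, 0.6, -0.6]
grip_width: 0.996
grip_force: 0.0
time_s: 35.02
eef_pos: [451.4, -106.0, 305.5]
ee_rot: [-0.002, 0.706, 0.708, 0.001]
force: [0.5, -0.2, -0.1]
grip_width: 0.993
grip_force: 0.0
[-0.49  0.18  1.67  0.    1.3  -0.49]
jar rect [446.3  88.1 101.4  99.   89.3] cent [446.3  88.1] ell [446.3  88.2 100.6 101. ]
knob rect [ 400.1 -168.7   50.5   44.7   62.7] cent [ 401.4 -163.5] ell [ 401.2 -164.6   40.5   51.6]
knob rect [ 497.9 -120.7   16.7   69.4  -12.1] cent [ 492.2 -119.5] ell [ 494.2 -121.    15.1   65.5]
t5.png (array([135.9, 138.5, 139.6]), array([1.9, 2.2, 3.2]))
t13.png (array([138.3, 142.8, 148.5]), array([1.1, 1.2, 1.6]))
s5.png (array([131. , 139.1, 139.8]), array([15.1, 15.2, 14.8]))
s13.png (array([136.9, 146.7, 149.6]), array([7.2, 6.9, 5.9]))
s5.png (array([122. , 131.6, 134.9]), array([3.1, 2.9, 3.4]))
s13.png (array([121.7, 131.9, 136.3]), array([3.5, 3.1, 2.8]))
jar top0.png [(array([156.6, 157.1, 156.9]), array([7.3, 6.8, 4.6])), (array([163.2, 162.9, 160.9]), array([1. , 0.4, 0.4])), (array([155.2, 156.2, 156.1]), array([7.9, 7.6, 5.6])), (array([160.3, 160.5, 159.6]), array([4.5, 3.9, 1.9]))]
jar t13.png [(array([153. , 155.3, 157.8]), array([9.4, 8. , 7. ])), (array([150.9, 154.7, 157.3]), array([11.7,  9.3,  8.4])), (array([149.4, 150.9, 153.8]), array([7.7, 7.6, 7.8])), (array([155. , 157.8, 160.3]), array([7. , 5.3, 5.1]))]
```

View pics/c13.png

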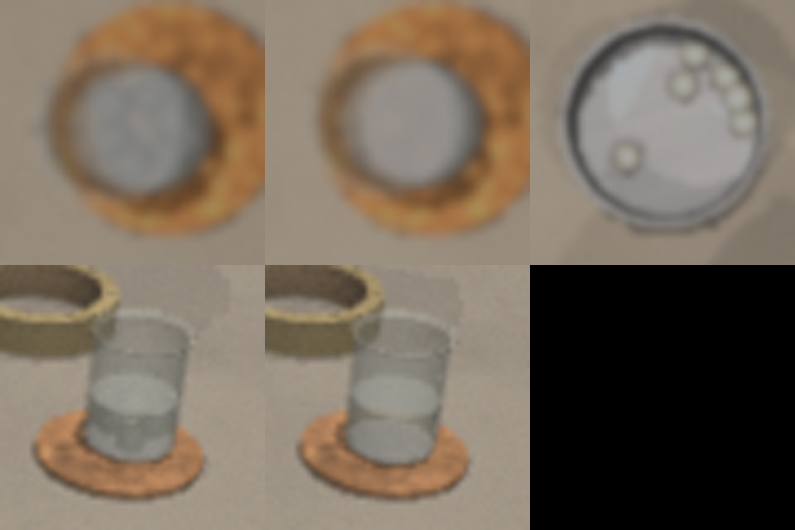

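All six balls lie in the jar (top right crop) and the beaker is empty; its milkiness is just the glass. The jar is still at (446.3,88.1). I'll step the arm aside and re-measure the lid.

```bash
python3 -m creep '[[[0,1.2,0,0,0,0],[0,2.6,0,0,0,0],[0,4,0,0,0,0],[0,4,0,0,0,0],[0,4,0,0,0,0]]]'
python3 - <<'E'
from h import *
c=cap('top','t14.png'); H,S,V=hsv(c)
meas(c,(V<90)&(S<40),12,'lid',roi=(315,185,390,260))
meas(c,(V<42),42,'knob',amin=30,roi=(320,190,385,255))
s=cap('side');H,S,V=hsv(s)
meas(s,(V<90)&(S<40),12,'lidside',roi=(165,185,222,225))
i=cv2.imread('pics/side0.png');j=cv2.cvtColor(np.asarray(s['image']),cv2.COLOR_RGB2BGR)
print('side diff at lid',np.abs(i[190:222,170:205].astype(int)-j[190:222,170:205]).mean())
E
```

```text
time_s: 35.53
eef_pos: [451.4, -5.4, 305.8]
ee_rot: [-0.001, 0.706, 0.708, 0.001]
force: [-0.0, -0.5, -0.1]
grip_width: 0.997
grip_force: 0.0
lidside rect [ 451.5 -124.4   81.6  128.7   -2.7] cent [ 454.  -122.7] ell [ 454.5 -121.    81.8  129.2]
side diff at lid 5.267261904761905
```

```bash
python3 - <<'E'
import cv2
for f in('top0.png','t14.png'):
    g=cv2.cvtColor(cv2.imread('pics/'+f),cv2.COLOR_BGR2GRAY)[175:275:6,300:404:6]
    print(f);print('\n'.join(' '.join('%3d'%x for x in r) for r in g))
E
```

```text
top0.png
 67 106 123 124 137 137 135 135 135 126  65  68  68  67 136 138 139 140
135 134 114 124 136 136 136 135 136 136 118  81  52  86 135 136 137 138
137 136 136 136 136 135 133 135 135 135 135 135 136 134 134 135 137 137
137 137 136 136 135 135 135 135 135 135 135 134 135 135 134 135 135 137
137 137 135 134 136 133 133 134 133 134 135 133 135 134 136 136 137 138
138 138 136 135 135 134 126  69  69  68  71 135 136 135 135 137 137 138
138 138 136 135 135 131  70  69  68  68  67  68 135 136 134 137 137 137
136 137 135 135 135  80  69  68  55  47  69  68 125 135 138 139 138 137
136 134 135 135 135  73  68  69  22  27  68  65 118 136 136 136 136 137
138 136 135 134 136  89  71  68  67  68  68  68 132 135 135 137 137 137
136 136 134 136 137 138  69  70  69  69  69  73 135 136 135 137 136 137
136 136 137 138 140 139 137  73  70  70  88 135 135 135 135 134 135 134
138 137 137 139 140 139 140 139 139 138 138 137 136 135 135 134 135 136
138 137 136 137 140 140 141 140 139 138 137 138 137 137 135 135 135 135
138 139 139 138 140 141 141 140 139 138 137 138 137 137 136 135 136 135
140 140 142
[... 664 characters left out ...]
 146 148 150 150 150 149 127 138 139  64 139 139 139
 83 125 127 131 133 135 138 141 144 146 148  77 138 138  76 138 138 139
 92 110 115 119 123 126 129 131 134 136 139  56 138 138 124 139 138 139
 71  84  94 100 106 112 116 121 124 127 122  96 140 136 139 138 138 138
 94  94  29  51  75  88  95 103 109 113  59 131 139 131 137 136 137 136
 95  95  60  18  39  81  80  84  80  83  46 139 140 133 137 135 137 137
 95  95  83  30  66  61  92 127 124  46  47 139 140 137 138 137 137 136
140 115  90  73  57  83 128 127 101  46  57 140 139 138 138 138 138 137
141 135 142 137  83  94 128 127  61  45 102 139 139 139 138 138 139 137
137 134 128 129 127 125 127 126  44  44 132 140 135 138 139 139 138 137
```

The forearm hides the lid, so I'll step further aside.

```bash
python3 -m creep '[[[0,1.2,0,0,0,0],[0,2.6,0,0,0,0],[0,4,0,0,0,0],[0,5.5,0,0,0,0],[0,7,0,0,0,0],[0,8,0,0,0,0],[0,8,0,0,0,0],[0,8,0,0,0,0]]]'
python3 - <<'E'
from h import *
c=cap('top','t15.png'); H,S,V=hsv(c)
meas(c,(V<90)&(S<40),12,'lid',roi=(315,185,395,265))
meas(c,(V<42),42,'knob',amin=30,roi=(320,190,385,255))
meas(c,(H>100)&(H<125)&(S>150)&(V>100),120,'blue',roi=(285,120,345,190))
E
```

```text
time_s: 36.3
eef_pos: [451.8, 193.5, 305.6]
ee_rot: [-0.001, 0.706, 0.708, 0.0]
force: [1.3, 0.4, -0.1]
grip_width: 0.998
grip_force: 0.0
lid rect [ 451.8 -110.   100.4  102.9   -1.1] cent [ 451.7 -110.1] ell [ 451.7 -110.   101.9  102.6]
knob rect [ 450.8 -107.4   24.5   21.9   89.3] cent [ 451.3 -107.9] ell [ 451.2 -107.9   22.3   25.7]
blue rect [614.5 -13.1  50.8  95.8 -11.6] cent [614.5 -13.2] ell [614.4 -13.1  55.6 115.6]
```

```bash
python3 -m creep '[[[0,-1.2,0,0,0,0],[0,-2.6,0,0,0,0],[0,-4.1,0,0,0,0],[0,-5.6,0,0,0,0],[0,-7.1,0,0,0,0],[0,-8.6,0,0,0,0],[0,-10,0,0,0,0],[0,-11.3,0,0,0,0],[0,-12.13,0,0,0,0],[0,-12.13,-1,0,0,0],[0,-12.13,-2.4,0,0,0],[0,-12.13,-3.9,0,0,0],[0,-12.13,-5.2,0,0,0],[0,-12.13,-6.2,0,0,0],[0,-12.13,-6.2,0,0,0],[0,-12.13,-6.2,0,0,0]]]' 85 40
```

```text
time_s: 37.68
eef_pos: [451.0, -110.7, 151.0]
ee_rot: [-0.002, 0.707, 0.707, 0.0]
force: [0.4, 0.2, 1.6]
grip_width: 0.994
grip_force: 0.0
```

```bash
python3 - <<'E'
from h import *
c=cap('top','t16.png'); H,S,V=hsv(c)
meas(c,(S<24),75,'jar',roi=(240,195,300,255))
E
```

```text
jar rect [445.2  88.2 101.4 101.3  89.3] cent [446.4  88.2] ell [446.4  88.2 100.7 101. ]
```

Jar unchanged. I'll descend 60 mm and grip the knob.

```bash
python3 -m creep '[[[0,0.03,-0.8,0,0,0],[0,0.03,-1.6,0,0,0],[0,0.03,-2.1,0,0,0],[0,0.03,-2.4,0,0,0],[0,0.03,-2.4,0,0,0],[0,0.03,-2.4,0,0,0]]]' 60
python3 -m creep '[[[0,0,0,0,0,0],[0,0,0,0,0,0],[0,0,0,0,0,0],[0,0,0,0,0,0],[0,0,0,0,0,0],[0,0,0,0,0,0],[0,0,0,0,0,0],[0,0,0,0,0,0],[0,0,0,0,0,0],[0,0,0,0,0,0],[0,0,0,0,0,0],[0,0,0,0,0,0]]]' 15 60
python3 -m creep '[[[0,0,0.4,0,0,0],[0,0,1,0,0,0],[0,0,2,0,0,0],[0,0,3,0,0,0],[0,0,4,0,0,0],[0,0,4.4,0,0,0],[0,0,4.4,0,0,0],[0,0,4.4,0,0,0]]]'
```

```text
time_s: 38.23
eef_pos: [452.1, -109.3, 92.1]
ee_rot: [-0.0, 0.707, 0.708, 0.001]
force: [0.5, -0.9, -0.5]
grip_width: 0.702
grip_force: 0.0
time_s: 39.23
eef_pos: [451.8, -109.0, 91.9]
ee_rot: [-0.001, 0.707, 0.708, 0.001]
force: [-2.9, 0.2, 8.0]
grip_width: 0.279
grip_force: 58.4
time_s: 39.9
eef_pos: [451.3, -108.7, 201.1]
ee_rot: [-0.001, 0.707, 0.708, 0.001]
force: [-0.1, 0.1, -2.6]
grip_width: 0.283
grip_force: 59.2
```

```bash
python3 -m creep '[[[0,1,0,0,0,0],[0,2.3,0,0,0,0],[-0.1,3.6,0,0,0,0],[-0.2,4.9,0,0,0,0],[-0.2,6.1,0,0,0,0],[-0.2,7.1,0,0,0,0],[-0.2,7.7,0,0,0,0],[-0.2,7.91,0,0,0,0],[-0.2,7.91,0,0,0,0],[-0.2,7.91,0,0,0,0],[-0.2,7.91,-0.5,0,0,0],[-0.2,7.91,-0.8,0,0,0],[-0.2,7.91,-0.8,0,0,0],[-0.2,7.91,-0.8,0,0,0]]]'
python3 - <<'E'
from h import *
s=cap('side','s17.png'); g=cv2.cvtColor(np.asarray(s['image']),cv2.COLOR_RGB2GRAY).astype(int)
# silhouette left/right edges per row
i=cv2.cvtColor(cv2.imread('pics/side0.png'),cv2.COLOR_BGR2GRAY)
for v in range(160,216,4): print(v,' '.join('%3d'%x for x in g[v,248:316:2]))
zl=110-20+6
print('lid disc edge proj',[np.round(proj(s,[446.4,88.2+d,89+9]),1) for d in(-54,54)],'jar rim',[np.round(proj(s,[446.4,88.2+d,75]),1) for d in(-52,52)])
E
```

```text
time_s: 41.07
eef_pos: [446.4, 88.3, 180.6]
ee_rot: [-0.002, 0.707, 0.707, 0.0]
force: [0.5, -0.2, -2.2]
grip_width: 0.279
grip_force: 59.2
160 133 132 134 132 132 132 130 131 132 132 132 133 133  44  80  36  35  34  82 130 130 131 132 129 128 130 132 129 130 130 129 129 131 130
164 151 153 150 150 148 150 140 105  57  44  48  46  45  33  82  33  35  35  81  48  43  44  44  48  69  82 131 127 118 119 123 133 136 137
168 150 152 152 153 124  46  44  44  41  46  47  43  43  31  80  34  35  34  78  50  47  47  48  50  48  49  49 105 123 136 136 137 136 138
172 137 139 137 126  47  49  47  45  48  46  48  46  46  38  35  39  37  41  43  46  47  46  46  48  47  48  46  65 148 138 138 137 138 135
176 135 136 136 137  85  58  63  61  64  64  66  63  62  48  41  43  40  43  47  65  67  69  69  66  68  68  55 124 151 152 148 142 139 139
180 135 136 138 137 136  85  53  49  53  58  62  66  64  41  39  39  42  41  49  68  65  62  59  46  52  66  72 108 149 150 140 139 140 138
184 136 135 135 136 129  75  66  70  77  80  79  85  81  74  70  68  72  71  73  80  85  83  82  80  76  72  77  93 144 
[... 420 characters left out ...]
142 141 142 141 140
200 134 105  82  84  91  77  74  78  78  81  83  85  88  84  87  90  90  91  88  93  90  88  86  83  84  76  77  80  90 120 141 142 143 142
204 109  82  84  84  85  76  70  76  84  86  86  85  88  83  88  90  89  91  92  90  88  85  85  86  82  80  77  83  92 120 143 142 141 143
208 134 111  81  83  86  76  73  77  82  85  87  88  88  89  90  89  88  89  90  90  88  86  85  84  82  82  76  82  93 141 142 141 141 144
212 130 133 128 131 131  95  72  78  82  84  88  89  88  92  91  92  90  89  90  91  89  89  88  85  83  75  76 116 140 141 139 140 138 138
lid disc edge proj [array([256.5, 172.3]), array([304.7, 171.9])] jar rim [array([257.7, 181.5]), array([303.5, 181.1])]
```

Lid edges at row 172 (254.5–302.6) and jar edges at row 184 (257–302.7) put the lid about 2.5 mm towards -y. I'll correct by +1.75 mm and lower it.

```bash
python3 -m creep '[[[0,0.07,-0.2,0,0,0],[0,0.07,-0.4,0,0,0],[0,0.07,-0.55,0,0,0],[0,0.07,-0.65,0,0,0],[0,0.07,-0.7,0,0,0],[0,0.07,-0.74,0,0,0],[0,0.07,-0.76,0,0,0],[0,0.07,-0.76,0,0,0],[0,0.07,-0.76,0,0,0]]]'
```

```text
time_s: 41.87
eef_pos: [446.5, 90.7, 162.0]
ee_rot: [-0.001, 0.707, 0.708, 0.001]
force: [0.2, 0.2, -3.1]
grip_width: 0.28
grip_force: 59.2
```

The plug is inside the rim with no contact. The last millimetre remains, then I release and retreat.

```bash
python3 -m creep '[[[0,0,-0.03,0,0,0],[0,0,-0.05,0,0,0],[0,0,-0.05,0,0,0],[0,0,-0.05,0,0,0]]]'
python3 -m creep '[[[0,0,0,0,0,0],[0,0,0,0,0,0],[0,0,0,0,0,0],[0,0,0,0,0,0],[0,0,0,0,0,0],[0,0,0,0,0,0],[0,0,0,0,0,0]]]' 70
python3 -m creep '[[[0,0,0.5,0,0,0],[0,0,1.5,0,0,0],[0,0,3,0,0,0],[0,0,4.5,0,0,0],[0,0,5.5,0,0,0],[0,-2,5.5,0,0,0],[0,-4,5.5,0,0,0],[0,-6,5.5,0,0,0],[0,-8,5.5,0,0,0],[0,-8,5.5,0,0,0],[0,-8,5.5,0,0,0],[0,-8,5.5,0,0,0],[0,-8,5.5,0,0,0]]]'
python3 - <<'E'
from h import *
c=cap('top','t18.png'); H,S,V=hsv(c)
meas(c,(V<90)&(S<40),81,'lid',roi=(235,190,305,262))
meas(c,(H>100)&(H<125)&(S>150)&(V>100),120,'blue',roi=(285,120,345,190))
meas(c,(H>15)&(H<30)&(S>85),25,'tape',roi=(165,265,225,325))
s=cap('side','s18.png'); g=cv2.cvtColor(np.asarray(s['image']),cv2.COLOR_RGB2GRAY).astype(int)
for v in range(150,196,3): print(v,' '.join('%3d'%x for x in g[v,248:316:2]))
for d in(-54,54): print('disc edge z78',np.round(proj(s,[446.4,88.2+d,78]),1))
a=cv2.imread('pics/side0.png').astype(int);b=cv2.imread('pics/s18.png').astype(int)
print('beaker/marker diff',np.abs(a[160:215,345:395]-b[160:215,345:395]).mean(),np.abs(a[285:310,240:335]-b[285:310,240:335]).mean())
E
```

```text
time_s: 42.2
eef_pos: [446.6, 90.7, 160.9]
ee_rot: [-0.001, 0.707, 0.708, 0.001]
force: [-2.2, -0.6, 2.7]
grip_width: 0.279
grip_force: 59.9
time_s: 42.78
eef_pos: [446.5, 90.7, 160.6]
ee_rot: [-0.001, 0.707, 0.708, 0.001]
force: [0.9, 0.3, 1.6]
grip_width: 0.812
grip_force: 0.0
time_s: 43.87
eef_pos: [446.4, -108.8, 298.0]
ee_rot: [-0.001, 0.707, 0.708, 0.001]
force: [-0.2, 0.4, -0.2]
grip_width: 0.823
grip_force: 0.0
lid rect [445.   88.  100.9 105.4  -0.7] cent [446.   87.7] ell [446.   87.7 101.9 104.6]
blue rect [614.4 -13.2  50.9  95.8 -11.4] cent [614.4 -13.3] ell [614.5 -13.3  55.6 115. ]
tape rect [281.3 275.1  96.1  94.9  89.5] cent [281.2 274.3] ell [281.2 274.3  93.8  96.2]
150  91  94  92  92  92  90  93  90  90  90  85  86 100 101 132 135 133 132 132 133 132 132 134 132 132 134 132 132 132 132 132 133 132 133
153 104 106 104 103 103 105 118 133 135 135 135 136 137 133 133 133 134 133 132 132 130 132 133 131 131 131 131 133 131 133 132 133 133 131
156 134 134 137 133 136 133 134 134 133 133 134 132 131 133 133 134 133 134 134 133 132 132 134 131 131 132 131 133 132 133 1
[... 1245 characters left out ...]
2  65 129 140 140 139 139 141
186 136 137 135 137 137  65  48  61  66  67  66  67  72  72  71  73  71  73  71  73  73  73  73  74  73  63  51  86 142 137 139 139 142 148
189 137 136 137 136 137  70  72  69  57  50  54  62  65  68  71  71  71  72  74  67  65  62  53  55  63  78  76  89 140 141 144 150 150 150
192 127 126 133 131 127  76  74  74  79  81  80  83  82  75  71  68  66  72  72  75  86  86  85  86  80  77  73 101 142 153 151 150 151 151
195 125 123 125 125 126  78  73  77  78  81  84  81  84  86  86  89  86  87  87  86  90  85  84  84  80  77  74 106 153 152 153 150 152 153
disc edge z78 [256.8 180.3]
disc edge z78 [304.4 179.9]
beaker/marker diff 9.712969696969697 4.203087719298246
```

```bash
python3 -c "
from rig import ctrl;print(ctrl.finish_job())"
```

```text
the job is handed in; nothing more can be done
None
```

I handed the job in at about 44 s of the 208 s: both blue cases are stacked squarely on the grey one, all six balls are in the jar, the empty beaker is back upright on its mat, the lid is seated flat, and I never touched the tape or marker.

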